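# Start and screw home the sample cap on a vibration exciter

## Robot

A 6-joint arm with a two-finger parallel gripper is mounted at the origin on the work surface. World frame = base frame: x ahead of the robot, y to its left, z up, the work surface at z = 0. Lengths are in m, angles in rad, forces in N, time in s.
With the tool pointing down it reaches from about 0.25 to 0.725 m from the base axis. Payload 4 kg.
Tool frame: the origin (TCP) lies at the very end of the fingers, on their centre line; the grasp point (between the pads) lies 19 mm behind it; y points along the fingers, z is the direction in which the jaws open and shut, and the axes are right-handed (so a half turn about y gives the same grasp; the last joint's range is limited). The gripper opens to 85 mm and grips with 20 to 120 N. Pads are 22 mm wide; open, the fingers measure 114 mm over their backs; the gripper's body (76 mm by 85 mm) begins 54 mm behind the grasp point. The pads swing forward as they close: fully open they stand 13 mm farther back than shut.
Start: joints at [1.283, 0.241, 0.005, 1.335, 0, 1.571], TCP at [0.142, 0.479, 0.231] pointing down, gripper open.
Joint ranges: [-2.72, 2.72], [-1.05, 1.87], [-1.09, 1.28], [-1.99, 2.15], [-1.42, 1.44], [-3.14, 3.14]. Speed limits (rad/s): [2.79, 2.79, 3.14, 3.14, 3.14, 3.14].

## Interface

Orientations are given as a unit quaternion [x, y, z, w].
In Python, from workcell import bot gives the robot as it stands. The module is installed in compiled form; this text tells all that it offers.
- The arm moves only by the tool move_arm, never from a script. Its argument "increments" is a list of rows, each an object with "grip": the closure, from 0 (fully open) to 1 (shut); "linear": the shift along the tool's x, y, z scaled (see below), a list of three; "twist": the turn about the tool's y scaled (see below). A call has exactly 5 rows; each row shifts and turns the pose as measured when the row begins, along the tool's axes as they then stand; what a row does not reach is not made up. The controller multiplies each number of a shift by 0.2 m and each number of a turn by 2 rad. A row lasts 1/10 s, in which the tool goes at most 50 mm and 8.59 degrees, less where a joint would pass 70% of its speed; a pose out of reach is approached as far as the arm can. A call with a number of a shift or a turn outside -1 to 1 is refused whole. A call with a gripper value outside its range is refused whole. The fingers move at their own pace and stop on an object; the grip force is fixed at half the most. Time passes only in rows, so rows that do not move let the fingers close, or fill a call up. It gives the time, the measured TCP pose, the force and the opening at its end, in the units of the state.
- bot.get_obs(): the state, without advancing time (a new reading comes with each control period).
- bot.camera(name): name is "scene" or "top" or "wrist"; returns (picture, depth): 420x560x3 uint8, blue, green, red; 420x560 float32, m along the optical axis (not along the pixel's ray), 0 where there is no reading.
- bot.camera_params(name): a dict with "camera_matrix" (3x3 intrinsics, pixels), "rvec" (rotation vector, rad) and "tvec" (3), from world to camera coordinates, as OpenCV has them; the wrist camera has in their place "T_tool_cam" (4x4, takes a point from camera to tool coordinates, whose origin is the TCP and whose axes are the tool frame's). Camera axes: x right, y down, z forward; pixel columns grow to the right and rows downward; lengths in m; the calibration is good to about 2 mm. A picture is of the moment at which its call begins: read the wrist's pose just before it. camera_params takes no time and is no camera call.
- bot.job_done(): hands the job in, once; it reports no verdict.
The state is a dict: "clock": time; "joint_pos": joint angles; "joint_vel": joint speeds; "tau": joint torques, N m; "eef_pos": TCP position; "tool_rot": TCP orientation; "ft_force": force on the tool from outside, world axes, zero at the start; "ft_torque": the same for the moment, N m; "grip_width": finger opening in m.
Only numpy, scipy, OpenCV 4.12 (cv2) and the standard library are available. Lean on these libraries where they do the work, as an engineer would, in place of code of your own. Each camera call takes 0.05 s, during which the arm holds its last target. There are 200 camera calls.

## Task

Take the fat-knobbed cap out of the grey rack, set it upright on the threaded collar of the black exciter and, pressing only lightly, turn it backward (counter-clockwise seen from above) until you feel it drop a step, then forward (clockwise) until it is fully home against its stop, and let go. The collar hangs on a delicate suspension: never push it down to its limit or wind it up by forcing the cap against a stop, and leave everything else where it is.

Things in the scene. Friction and masses are not known exactly. Their poses are not given: they have to be found in the camera images.
- cap: Loose steel cap, about 350 g (varies), round about its z axis; origin at the centre of its underside, z up. It stands in a rack hole, origin 8 mm above the table. Bottom up: spigot of 26 mm diameter to 27 mm height (lowest 7 mm tapers from 16 mm diameter) with four thread pins; disc of 54 mm diameter from 27 to 33 mm; knob from 33 to 63 mm. The thread is right-handed.
- cap_knob (a point): Centre of the cap's round knob, 48 mm above the cap's origin; knob 42 mm diameter, 30 mm tall, to be gripped from above.
- cap_pins (a point): On the cap's axis at the level of its four radial thread pins, 14 mm above the cap's origin: pins 4 mm thick, 90 deg apart along the cap's own x and y axes, tips 19.5 mm from the axis.
- exciter: Black round vibration exciter, 112 mm diameter, top face 78 mm above the table, fixed; origin at the centre of its underside, z up. On the same axis stands its steel collar, 50 mm diameter, hole 44 mm, rim 122.5 mm above the table. The collar's thread lies at a different angle every time, NOT that of the exciter's yaw: it is found by feel.
- ledge (a point): On the collar's axis, 120 mm above the exciter's origin, at the tops of four flat ledges inside the collar (bore between them 31 mm). Per 90 deg, counter-clockwise seen from above: a 30 deg gap (a pin has about 12 deg play in it), a 6 deg stop wall 2.5 mm higher than the ledges, a 54 deg ledge, then the next gap. Clockwise from a ledge the pins jam on a stop wall.
- step (a point): On the collar's axis, 100.8 mm above the exciter's origin: where the cap's origin is when its pins have dropped into the gaps, suspension at rest. It is at 108 mm while the pins lie on the ledges and at 110.5 mm if they lie on the stop walls. After the drop, further counter-clockwise turning meets the stop walls.
- home (a point): On the collar's axis, 96.8 mm above the exciter's origin: where the cap's origin is when fully home, suspension at rest (disc 1.2 mm above the collar rim). From the gaps the thread runs clockwise about 62 deg under the ledges, 4 mm down, to an end stop; axial play 0.7 mm. The cap's own weight then sinks it 2 to 3 mm more.
- armature (a joint): How far the collar is pressed down on its suspension spring, m: 0 at rest (0.002 to 0.003 under the cap's weight), positive down, negative when pulled up; 1.5 N per mm; travel -0.005 to +0.012, and more than 0.008 (12 N) harms it.
- collar (a joint): How far the collar is wound up on its suspension about the vertical, rad: 0 at rest, positive counter-clockwise seen from above; 0.8 N m per rad; more than 0.16 rad (0.13 N m) either way harms it. A pressing force of 3 N while turning winds it by up to about 0.06 by friction alone.
- rack: Grey plastic rack block 90 x 180 x 35 mm, fixed; origin at the centre of its underside; two 46 mm through holes on its y axis, 45 mm either side of the centre.
- probe: Bystander: steel probe with a thin 14 mm stem and an 18 mm ball on top, disc of 52 mm, 75 mm tall, standing in the other hole of the rack; origin at its underside. Which hole holds which varies.
- weight: Bystander: small brass weight with a neck, 22 mm diameter, 28 mm tall, between rack and exciter; origin at its underside.
- mouse: Bystander: black computer mouse 105 x 60 x 26 mm; origin at its underside.
- screwdriver: Bystander: screwdriver lying on the table.
- jar: Bystander: closed glass jar 52 mm diameter, 55 mm tall; origin at its underside.
- junction: Bystander: aluminium junction box with four brass sockets, 70 x 110 x 32 mm; origin at its underside.
- spool: Bystander: black plastic spool 70 mm diameter, 40 mm tall; origin at its underside.
Not all that is in view belongs to the job. Leave any brown look-alike of the cap alone. What is shaped like the exciter but blue is not meant.

How it is judged:
By the outcome, as a careful person would: the job done as asked, in the order asked, and still so for the second after the job is handed in, with the robot touching nothing.
It also fails if it takes over 70 s, if anything falls off the work surface, if the arm or the gripper's body presses on something with over 40 N, if the wrist force passes 120 N, or if a joint passes its speed limit or range.

## Working session

There is one attempt and no reset: what is moved stays moved. The work goes in short steps, Python scripts to look and compute and a tool call to move; the robot and the scene stay as the last step left them, time stands still between calls to the robot, and variables do not carry over. Pictures are saved under pics/ and viewed, about 8 in all and at most 12, crops included, and the job is handed in when it is done.

Besides the shell and the picture viewer there is one more tool, called after ">>>" by a JSON object that holds its "fn" and its "kwargs", one argument or row to a line. move_arm: Moves the arm, as the interface text tells. Its arguments: {"type":"object","properties":{"increments":{"type":"array"}},"required":["increments"]}

```bash
mkdir -p pics; ls; cat > h.py <<'E'
import numpy as np, cv2
from scipy.spatial.transform import Rotation as R
from workcell import bot
def cam(n):
    o=bot.get_obs(); im,d=bot.camera(n); p=bot.camera_params(n); K=np.array(p["camera_matrix"],float)
    if n=="wrist":
        T=np.eye(4);T[:3,:3]=R.from_quat(o["tool_rot"]).as_matrix();T[:3,3]=o["eef_pos"];M=T@np.array(p["T_tool_cam"])
    else:
        W=np.eye(4);W[:3,:3]=cv2.Rodrigues(np.array(p["rvec"],float))[0];W[:3,3]=np.ravel(p["tvec"]);M=np.linalg.inv(W)
    return im,d,K,M
def cloud(d,K,M):
    v,u=np.mgrid[:d.shape[0],:d.shape[1]]
    P=np.stack([(u-K[0,2])/K[0,0]*d,(v-K[1,2])/K[1,1]*d,d],-1)
    W=P@M[:3,:3].T+M[:3,3]; W[d<=0]=np.nan
    return W
def proj(pt,K,M):
    c=np.linalg.inv(M)@np.r_[pt,1]; return K[:2,:2]@(c[:2]/c[2])+K[:2,2]
E
python3 - <<'E'
from h import *
o=bot.get_obs(); print({k:np.round(v,3) for k,v in o.items()})
print(R.from_quat(o["tool_rot"]).as_matrix().round(3))
for n in("scene","top"):
    im,d,K,M=cam(n); cv2.imwrite(f"pics/{n}0.png",im); np.savez(f"{n}0.npz",im=im,d=d,K=K,M=M)
print(bot.camera_params("wrist"))
E
```

```text
pics
{'clock': np.float64(0.0), 'joint_pos': array([ 1.283,  0.241,  0.004,  1.335, -0.   ,  1.571]), 'joint_vel': array([-0.002,  0.001, -0.001,  0.001, -0.001, -0.   ]), 'tau': array([-1.0000e-03, -3.7232e+01,  2.5241e+01,  1.7000e-02,  0.0000e+00,
        0.0000e+00]), 'eef_pos': array([0.142, 0.479, 0.23 ]), 'tool_rot': array([ 0.701, -0.102,  0.101, -0.699]), 'ft_force': array([0.98 , 0.166, 0.126]), 'ft_torque': array([ 0.011,  0.021, -0.001]), 'grip_width': np.float64(0.086)}
[[ 0.959 -0.001  0.284]
 [-0.284 -0.002  0.959]
 [ 0.    -1.    -0.002]]
{'camera_matrix': array([[362.83029611,   0.        , 280.9745867 ],
       [  0.        , 362.83029611, 210.99713225],
       [  0.        ,   0.        ,   1.        ]]), 'T_tool_cam': array([[ 1.51588675e-05,  9.46772126e-01,  3.21904553e-01,
        -8.35767074e-02],
       [ 2.71052390e-05, -3.21904554e-01,  9.46772126e-01,
        -1.42325274e-01],
       [ 1.00000000e+00, -5.62669331e-06, -3.05421932e-05,
        -9.53568982e-04],
       [ 0.00000000e+00,  0.00000000e+00,  0.00000000e+00,
         1.00000000e+00]])}
```

View pics/scene0.png

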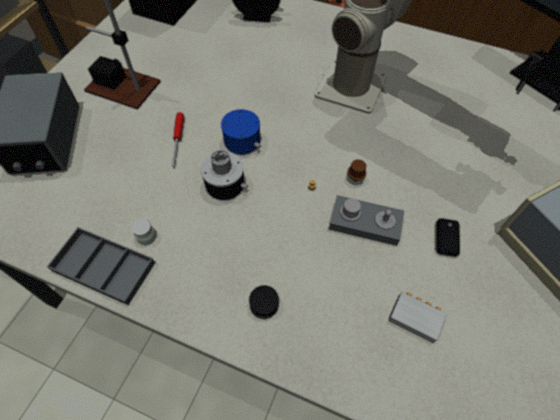

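View pics/top0.png

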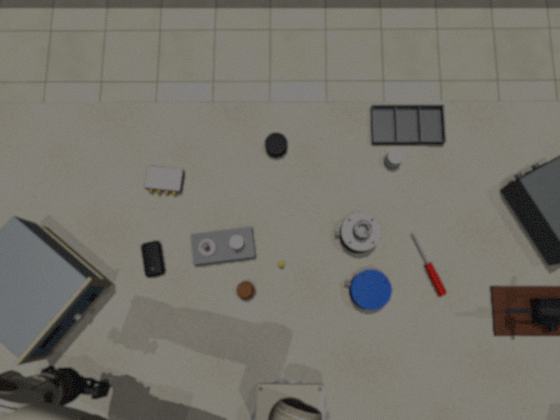

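Scene picture: the rack is at (367,220) and holds the fat knob (351,209) and the probe (387,216). The brown look-alike is at (357,171), the black exciter with its steel collar at (222,170), and the blue decoy at (241,130). In the top picture the fat knob is at (236,242), the probe at (206,246), the brown one at (245,290), the exciter at (360,232) and the blue one at (370,290). I choose the knob at top (236,242) and the exciter at top (360,232).

```bash
python3 - <<'E'
from h import *
for n,boxes in (("top",dict(rack=(185,225,262,272),exc=(330,200,390,262),weight=(275,258,288,272),brown=(234,278,258,302))),("scene",dict(rack=(325,190,410,250),exc=(198,140,248,202)))):
    z=np.load(n+"0.npz"); W=cloud(z["d"],z["K"],z["M"])
    for k,(a,b,c,e) in boxes.items():
        P=W[b:e,a:c].reshape(-1,3); P=P[~np.isnan(P[:,0])]
        print(n,k,"zmax",np.nanpercentile(P[:,2],[50,90,99]).round(4))
        if k=="rack":
            for lo,hi,t in((.025,.04,"block"),(.063,.09,"tops")):
                Q=P[(P[:,2]>lo)&(P[:,2]<hi)]; print(t,len(Q),Q.mean(0).round(4),Q.min(0).round(3),Q.max(0).round(3))
                if t=="block": print(cv2.minAreaRect(Q[:,:2].astype(np.float32)))
                else:
                    for q in Q[::4]: print(q.round(3),end=' ')
                    print()
        if k=="exc":
            for lo,hi,t in((.07,.085,"top"),(.115,.13,"rim")):
                Q=P[(P[:,2]>lo)&(P[:,2]<hi)]
                if len(Q)>5: print(t,len(Q),Q.mean(0).round(4),Q.min(0).round(3),Q.max(0).round(3),cv2.minEnclosingCircle(Q[:,:2].astype(np.float32)))
        if k in("weight","brown"):
            Q=P[P[:,2]>.012]; print(len(Q),Q.mean(0).round(3),Q.max(0).round(3))
im=np.load("top0.npz")["im"]; cv2.imwrite("pics/crop0.png",cv2.resize(im[190:310,180:400],None,fx=3.6,fy=3.6,interpolation=cv2.INTER_CUBIC))
E
```

```text
top rack zmax [0.0302 0.0408 0.0753]
block 1507 [0.4841 0.1989 0.0346] [0.43  0.102 0.025] [0.542 0.291 0.04 ]
((0.48610278964042664, 0.1967785358428955), (0.0914277583360672, 0.1801866888999939), 7.58105993270874)
tops 212 [0.4895 0.1662 0.0719] [0.471 0.131 0.063] [0.512 0.25  0.088]
[0.511 0.154 0.074] [0.508 0.16  0.075] [0.509 0.149 0.069] [0.506 0.163 0.07 ] [0.506 0.151 0.072] [0.506 0.14  0.069] [0.503 0.162 0.075] [0.503 0.151 0.073] [0.503 0.14  0.071] [0.501 0.166 0.069] [0.502 0.155 0.063] [0.501 0.143 0.07 ] [0.497 0.171 0.074] [0.498 0.16  0.067] [0.498 0.148 0.071] [0.497 0.137 0.075] [0.495 0.168 0.07 ] [0.495 0.157 0.068] [0.495 0.146 0.07 ] [0.495 0.134 0.069] [0.493 0.166 0.065] [0.492 0.154 0.071] [0.492 0.143 0.069] [0.493 0.132 0.063] [0.489 0.171 0.071] [0.489 0.16  0.071] [0.49  0.149 0.067] [0.49  0.137 0.067] [0.485 0.243 0.082] [0.486 0.17  0.075] [0.486 0.159 0.075] [0.487 0.149 0.067] [0.487 0.137 0.066] [0.482 0.246 0.077] [0.482 0.235 0.079] [0.484 0.166 0.068] [0.484 0.154 0.066] [0.483 0.142 0.076] [0.48  0.249 0.077] [0.48  0.238 0.077] [0.48  0.165 
[... 1901 characters left out ...]
8 0.072] [0.48  0.236 0.083] [0.511 0.143 0.066] [0.509 0.152 0.068] [0.507 0.162 0.07 ] [0.48  0.233 0.077] [0.482 0.242 0.085] [0.513 0.154 0.071] [0.507 0.163 0.068] [0.485 0.236 0.081] [0.479 0.245 0.078] [0.509 0.161 0.065] [0.486 0.237 0.079] [0.482 0.246 0.079] [0.486 0.238 0.075] [0.482 0.247 0.075] [0.488 0.241 0.075] [0.486 0.237 0.065] [0.486 0.243 0.063] 
scene exc zmax [0.0426 0.0935 0.1215]
top 800 [ 0.5326 -0.1932  0.0766] [ 0.467 -0.256  0.07 ] [ 0.577 -0.145  0.085] ((0.5221691727638245, -0.20082244277000427), 0.05780200660228729)
rim 160 [ 0.5221 -0.2001  0.1191] [ 0.495 -0.224  0.115] [ 0.546 -0.176  0.125] ((0.5220702886581421, -0.20083001255989075), 0.027246303856372833)
```

View pics/crop0.png

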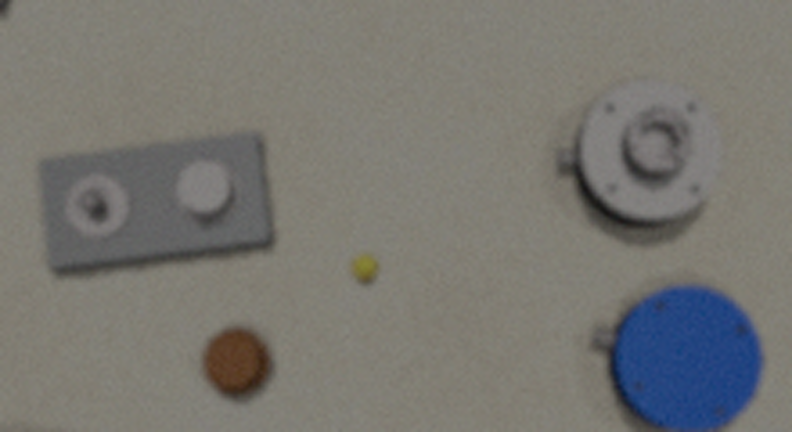

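The crop confirms the choice: the bright fat knob at crop (204,188) is grey steel, the probe has a thin stem at (95,205), and the exciter collar is at (655,145). The fits give the cap axis at (0.492, 0.152) with its top at z≈0.071 (expected 0.071), and the exciter axis at (0.5215, -0.200) with its rim at ≈0.12. I'll move over the cap now.

>>> {"fn": "move_arm", "kwargs": {
  "increments": [
    {"grip": 0,"linear": [0.2,0,-0.1],"twist": 0},
    {"grip": 0,"linear": [0.2,0,-0.1],"twist": 0},
    {"grip": 0,"linear": [0.2,0,-0.1],"twist": 0},
    {"grip": 0,"linear": [0.2,0,-0.1],"twist": 0},
    {"grip": 0,"linear": [0.2,0,-0.1],"twist": 0}
  ]
}}

```text
clock: 0.6
eef_pos: [0.3061, 0.3253, 0.2276]
tool_rot: [0.702, -0.097, 0.096, -0.699]
ft_force: [0.8, 0.2, 0.8]
grip_width: 0.0852
```

>>> {"fn": "move_arm", "kwargs": {
  "increments": [
    {"grip": 0,"linear": [0.22,0,-0.11],"twist": 0},
    {"grip": 0,"linear": [0.22,0,-0.11],"twist": 0},
    {"grip": 0,"linear": [0.22,0,-0.11],"twist": 0},
    {"grip": 0,"linear": [0.22,0.0,-0.11],"twist": 0},
    {"grip": 0,"linear": [0.22,0.0,-0.11],"twist": 0}
  ]
}}

```text
clock: 1.1
eef_pos: [0.4895, 0.1549, 0.2262]
tool_rot: [0.702, -0.098, 0.094, -0.699]
ft_force: [0.6, 0.8, -0.1]
grip_width: 0.0853
```

```bash
python3 - <<'E'
from h import *
im,d,K,M=cam("wrist"); o=bot.get_obs(); W=cloud(d,K,M)
print(o["eef_pos"].round(4),R.from_quat(o["tool_rot"]).as_matrix().round(3).tolist(), o["ft_force"].round(2))
Q=W[(W[...,2]>.066)&(W[...,2]<.078)]; Q=Q[np.hypot(Q[:,0]-.492,Q[:,1]-.152)<.03]
print(len(Q),Q.mean(0).round(4),Q[:,2].std(),cv2.minEnclosingCircle(Q[:,:2].astype(np.float32)))
u,v=proj([.492,.152,.071],K,M); print(u,v); cv2.circle(im,(int(u),int(v)),3,(0,0,255),1)
cv2.imwrite("pics/w1.png",im)
E
```

```text
[0.4949 0.1497 0.2257] [[0.961, -0.001, 0.276], [-0.276, -0.009, 0.961], [0.001, -1.0, -0.009]] [ 5.49 -1.93  0.72]
1837 [0.4865 0.1513 0.0705] 0.0008606544412880116 ((0.48732084035873413, 0.1509709656238556), 0.02169051393866539)
280.71797454624067 195.7979036395761
```

View pics/w1.png

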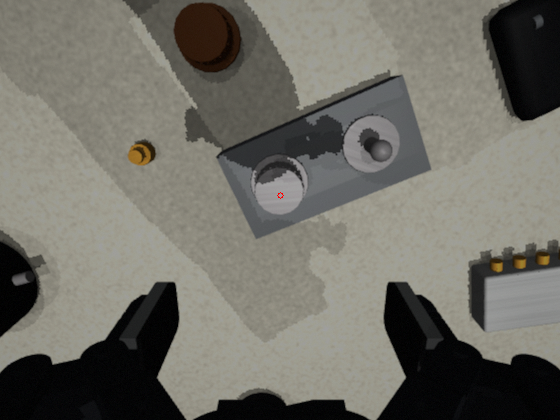

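The wrist view shows the knob top at (280,190), where it was expected, with the probe at (372,145) and the weight at (140,155). It puts the cap at (0.487, 0.151), and averaging with the top camera gives (0.490, 0.1515). I'll descend.

>>> {"fn": "move_arm", "kwargs": {
  "increments": [
    {"grip": 0,"linear": [-0.015,0.2,0.005],"twist": 0},
    {"grip": 0,"linear": [-0.01,0.2,0.005],"twist": 0},
    {"grip": 0,"linear": [0,0.2,0],"twist": 0},
    {"grip": 0,"linear": [0,0.15,0],"twist": 0},
    {"grip": 0,"linear": [0,0.06,0],"twist": 0}
  ]
}}

```text
clock: 1.65
eef_pos: [0.495, 0.148, 0.0592]
tool_rot: [0.702, -0.101, 0.104, -0.697]
ft_force: [-1.3, 0.9, 0.6]
grip_width: 0.0852
```

```bash
python3 - <<'E'
from h import *
im,d,K,M=cam("wrist"); o=bot.get_obs(); W=cloud(d,K,M)
print(o["eef_pos"].round(4), o["ft_force"].round(2),o["joint_vel"].round(3))
Q=W[(W[...,2]>.066)&(W[...,2]<.078)]; Q=Q[np.hypot(Q[:,0]-.492,Q[:,1]-.152)<.03]
print(len(Q)); 
if len(Q)>20: print(Q.mean(0).round(4),Q[:,2].std(),cv2.minEnclosingCircle(Q[:,:2].astype(np.float32)))
E
```

```text
[0.4939 0.1477 0.0579] [ 0.   -0.01 -0.76] [ 0.003 -0.031  0.038  0.08   0.001 -0.002]
7482
[0.4859 0.1518 0.0705] 0.000896916858242058 ((0.48733416199684143, 0.1514299213886261), 0.02181723527610302)
```

>>> {"fn": "move_arm", "kwargs": {
  "increments": [
    {"grip": 0,"linear": [-0.035,0.03,0.01],"twist": 0},
    {"grip": 0,"linear": [0,0.03,0],"twist": 0},
    {"grip": 0,"linear": [0,0.015,0],"twist": 0},
    {"grip": 0,"linear": [0,0,0],"twist": 0},
    {"grip": 0,"linear": [0,0,0],"twist": 0}
  ]
}}

```text
clock: 2.2
eef_pos: [0.4878, 0.1529, 0.0432]
tool_rot: [0.702, -0.101, 0.103, -0.697]
ft_force: [0.5, 0.4, 0.4]
grip_width: 0.0853
```

```bash
python3 - <<'E'
from h import *
im,d,K,M=cam("wrist"); o=bot.get_obs(); W=cloud(d,K,M); Rm=R.from_quat(o["tool_rot"]).as_matrix()
print(o["eef_pos"].round(4), o["ft_force"].round(2),Rm.round(4).tolist())
Q=W[(W[...,2]>.066)&(W[...,2]<.078)]; Q=Q[np.hypot(Q[:,0]-.488,Q[:,1]-.152)<.025]
(c,r)=cv2.minEnclosingCircle(Q[:,:2].astype(np.float32)); print(len(Q),Q.mean(0).round(4),c,r)
print("in tool",(Rm.T@(np.r_[c,.071]-o["eef_pos"])).round(4))
E
```

```text
[0.4879 0.1529 0.0433] [0.76 0.54 0.22] [[0.9584, 0.003, 0.2853], [-0.2853, -0.0075, 0.9584], [0.0051, -1.0, -0.0063]]
8681 [0.4856 0.1519 0.0704] (0.48738041520118713, 0.15160857141017914) 0.02190789394080639
in tool [ 0.     -0.0277 -0.0016]
```

>>> {"fn": "move_arm", "kwargs": {
  "increments": [
    {"grip": 1,"linear": [0,0,0],"twist": 0},
    {"grip": 1,"linear": [0,0,0],"twist": 0},
    {"grip": 1,"linear": [0,0,0],"twist": 0},
    {"grip": 1,"linear": [0,0,0],"twist": 0},
    {"grip": 1,"linear": [0,0,0],"twist": 0}
  ]
}}

```text
clock: 2.75
eef_pos: [0.4894, 0.1531, 0.0452]
tool_rot: [0.702, -0.099, 0.105, -0.698]
ft_force: [0.3, 0.3, -0.8]
grip_width: 0.0404
```

>>> {"fn": "move_arm", "kwargs": {
  "increments": [
    {"grip": 1,"linear": [0,-0.1,0],"twist": 0},
    {"grip": 1,"linear": [0,-0.2,0],"twist": 0},
    {"grip": 1,"linear": [0,-0.2,0],"twist": 0},
    {"grip": 1,"linear": [0,-0.2,0],"twist": 0},
    {"grip": 1,"linear": [0,-0.1,0],"twist": 0}
  ]
}}

```text
clock: 3.25
eef_pos: [0.4823, 0.1523, 0.2018]
tool_rot: [0.705, -0.106, 0.098, -0.695]
ft_force: [0.5, 0.7, -3.1]
grip_width: 0.0402
```

```bash
cat > loc.py <<'E'
from h import *
def capinhand(dk=.0277):
    im,d,K,M=cam("wrist"); o=bot.get_obs(); W=cloud(d,K,M); Rm=R.from_quat(o["tool_rot"]).as_matrix()
    T=(W-o["eef_pos"])@Rm   # tool coords
    return im,K,M,o,T,W
E
python3 - <<'E'
from loc import *
im,K,M,o,T,W=capinhand()
print(o["eef_pos"].round(4),o["ft_force"].round(2),o["ft_torque"].round(3),o["grip_width"])
m=(np.abs(T[...,1]+.026)<.012)&(np.hypot(T[...,0],T[...,2])<.026)
Q=T[m]; h,e=np.histogram(Q[:,1],24); print(h,e[h.argmax()])
t=np.median(Q[np.abs(Q[:,1]-e[h.argmax()])<.002,1]); S=Q[np.abs(Q[:,1]-t)<.002]
print("top y",t,cv2.minEnclosingCircle(S[:,[0,2]].astype(np.float32)),S.mean(0))
cv2.imwrite("pics/w2.png",im)
E
```

```text
[0.4835 0.1527 0.2041] [ 1.77  0.92 -0.5 ] [ 0.057 -0.243 -0.039] 0.040658371500069984
[ 137  428  227   81   88   85   68   86   78   77   59   77   71  487
 4245 3241  323  182  207  181  150  138  141  147] -0.024000887812426798
top y -0.023137057836719942 ((-0.002442901488393545, 1.3496525752998423e-05), 0.024982087314128876) [-0.00309224 -0.02310373 -0.00159127]
```

View pics/w2.png

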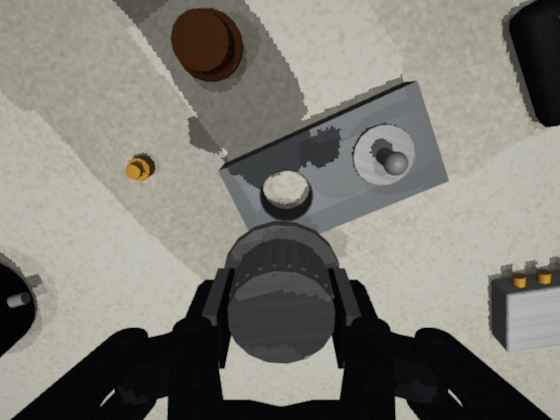

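>>> {"fn": "move_arm", "kwargs": {
  "increments": [
    {"grip": 1,"linear": [0.08,0,-0.19],"twist": 0},
    {"grip": 1,"linear": [0.08,0,-0.19],"twist": 0},
    {"grip": 1,"linear": [0.08,0,-0.19],"twist": 0},
    {"grip": 1,"linear": [0.08,0,-0.19],"twist": 0},
    {"grip": 1,"linear": [0.08,0,-0.19],"twist": 0}
  ]
}}

```text
clock: 3.8
eef_pos: [0.5054, -0.0522, 0.2004]
tool_rot: [0.704, -0.102, 0.092, -0.697]
ft_force: [0.8, 0.4, -2.0]
grip_width: 0.0404
```

>>> {"fn": "move_arm", "kwargs": {
  "increments": [
    {"grip": 1,"linear": [0.07,0,-0.18],"twist": 0},
    {"grip": 1,"linear": [0.07,0,-0.18],"twist": 0},
    {"grip": 1,"linear": [0.07,0,-0.17],"twist": 0},
    {"grip": 1,"linear": [0.05,0,-0.13],"twist": 0},
    {"grip": 1,"linear": [0,0,0],"twist": 0}
  ]
}}

```text
clock: 4.3
eef_pos: [0.5148, -0.2034, 0.1906]
tool_rot: [0.703, -0.11, 0.09, -0.697]
ft_force: [0.2, 0.7, -3.5]
grip_width: 0.0404
```

```bash
cat > loc.py <<'E'
from h import *
def handcap():
    im,d,K,M=cam("wrist"); C=np.array(bot.camera_params("wrist")["T_tool_cam"]); T=cloud(d,K,C); W=cloud(d,K,M)
    # knob top in tool frame
    Q=T[(np.abs(T[...,1]+.026)<.012)&(np.hypot(T[...,0],T[...,2])<.026)]
    h,e=np.histogram(Q[:,1],40); t=e[h.argmax()]; S=Q[np.abs(Q[:,1]-t)<.0015]
    return im,d,K,M,T,W,Q,S
E
python3 - <<'E'
from loc import *
im,d,K,M,T,W,Q,S=handcap(); o=bot.get_obs(); 
print(o["eef_pos"].round(4),o["ft_force"].round(2),o["ft_torque"].round(3)); Rm=R.from_quat(o["tool_rot"]).as_matrix();print(Rm.round(4).tolist(),o["joint_pos"].round(3))
print("top", S.mean(0).round(4),cv2.minEnclosingCircle(S[:,[0,2]].astype(np.float32)))
A=np.c_[S[:,0],S[:,2],np.ones(len(S))]; print("tilt",np.linalg.lstsq(A,S[:,1],rcond=None)[0])
# disc
D=T[(np.abs(T[...,1]-np.median(S[:,1])-.030)<.003)&(np.hypot(T[...,0],T[...,2])<.033)]; print("disc",len(D),D.min(0),D.max(0))
for n in("top","scene"):
    i2,d2,K2,M2=cam(n); V=cloud(d2,K2,M2); V=V[~np.isnan(V[...,0])]
    near=V[np.hypot(V[:,0]-.5215,V[:,1]+.2)<.06]
    r=near[(near[:,2]>.115)&(near[:,2]<.13)]; print(n,"rim",len(r),r.mean(0) if len(r) else 0)
    cv2.imwrite(f"pics/{n}1.png",i2)
    dd=near[(near[:,2]>.18)&(near[:,2]<.215)&(np.hypot(near[:,0]-.5215,near[:,1]+.2)<.035)]; print("disc?",len(dd),np.histogram(dd[:,2],14))
L=T[(W[...,2]>.115)&(W[...,2]<.13)]; print("rim wrist",len(L), L.mean(0) if len(L) else 0)
cv2.imwrite("pics/w3.png",im)
E
```

```text
[ 0.5143 -0.2017  0.1903] [-0.38  1.05 -3.06] [0.023 0.006 0.004]
[[0.96, -0.0302, 0.2783], [-0.2785, -0.0033, 0.9604], [-0.0281, -0.9995, -0.0116]] [-0.366  0.386  0.1    1.312 -0.014 -0.084]
top [-0.002  -0.0255 -0.001 ] ((-0.002846277318894863, 5.095214874017984e-05), 0.024897903203964233)
tilt [ 0.00729271 -0.00274146 -0.02547775]
disc 2215 [-0.02806267  0.00155743 -0.0269876 ] [-0.00549104  0.00754147  0.02482159]
top rim 20 [ 0.52057695 -0.17916347  0.12012208]
disc? 13 (array([3, 0, 1, 0, 0, 0, 0, 1, 2, 3, 1, 1, 0, 1]), array([0.18432636, 0.18638224, 0.18843812, 0.190494  , 0.19254988,
       0.19460576, 0.19666164, 0.19871752, 0.20077339, 0.20282927,
       0.20488515, 0.20694103, 0.20899691, 0.21105279, 0.21310867]))
scene rim 159 [ 0.52111976 -0.20088256  0.11924932]
disc? 278 (array([13, 45, 24,  6,  7,  8, 13, 15,  8, 17, 19, 17, 15, 71]), array([0.1800633 , 0.18255359, 0.18504388, 0.18753418, 0.19002447,
       0.19251476, 0.19500506, 0.19749535, 0.19998564, 0.20247594,
       0.20496623, 0.20745652, 0.20994682, 0.21243711, 0.2149274 ]))
rim wrist 1226 [-0.01128472  0.07035688  0.0069482 ]
```

View pics/w3.png

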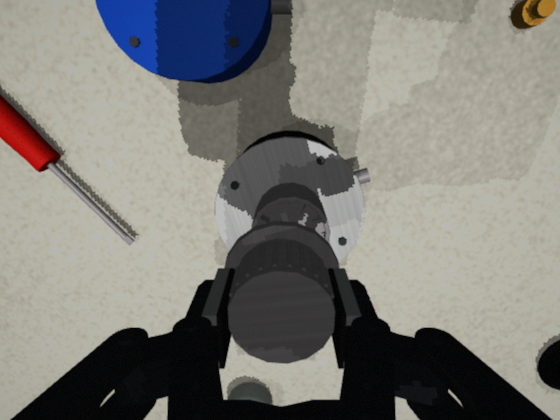

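```bash
cat >> loc.py <<'E'
from scipy.optimize import least_squares
def circfix(P,r,c0):
    f=lambda c: np.hypot(P[:,0]-c[0],P[:,1]-c[1])-r
    s=least_squares(f,c0,loss="soft_l1",f_scale=.0007); return s.x.round(4), np.median(np.abs(s.fun)).round(4),len(P)
def hull(P): return cv2.convexHull(P.astype(np.float32))[:,0]
def outer(P,c,r,nb=72,tol=.004):
    # outermost point per angular bin near radius r
    a=np.arctan2(P[:,1]-c[1],P[:,0]-c[0]); q=np.hypot(P[:,0]-c[0],P[:,1]-c[1]); out=[]
    for k in range(nb):
        m=(((a+np.pi)/(2*np.pi)*nb).astype(int)==k)&(q<r+.006)
        if m.sum()>2:
            i=np.where(m)[0][np.argsort(q[m])[-2]]
            if abs(q[i]-r)<tol: out.append(P[i])
    return np.array(out)
E
python3 - <<'E'
from loc import *
im,d,K,M,T,W,Q,S=handcap(); np.savez("w3.npz",im=im,d=d,M=M)
for c in range(268,300,8):
    q=T[235:380,c]; k=np.abs(q[:,1]+.0255)<.0015; r=np.where(k)[0]+235
    print(c,"rows",r.min(),r.max(),"x",q[k][:,0].min().round(4),q[k][:,0].max().round(4),"z",q[k][:,2].mean().round(4))
C=(.5215,-.2)
P=W[(W[...,2]>.07)&(W[...,2]<.085)][:,:2]; o=outer(P,C,.056); print("wrist plate",circfix(o,.056,C))
for n in("top","scene"):
    z=np.load(n+"0.npz"); V=cloud(z["d"],z["K"],z["M"])
    P=V[(V[...,2]>.072)&(V[...,2]<.085)][:,:2]; print(n,"plate",circfix(outer(P,C,.056),.056,C))
    P=V[(V[...,2]>.116)&(V[...,2]<.128)][:,:2]; print(n,"rim",circfix(outer(P,C,.025),.025,C))
    P=V[(V[...,2]>.066)&(V[...,2]<.078)][:,:2]; print(n,"knob in rack",circfix(outer(P,(.491,.151),.021),.021,(.491,.151)))
i2,d2,K2,M2=cam("scene"); V=cloud(d2,K2,M2)
for lo,hi,r in((.178,.190,.027),(.155,.175,.013),(.190,.21,.021)):
    m=(V[...,2]>lo)&(V[...,2]<hi)&(np.hypot(V[...,0]-.517,V[...,1]+.2)<.035); P=V[m][:,:2]
    print("scene now",lo,circfix(outer(P,(.516,-.2),r),r,(.516,-.2)))
m=(V[...,2]>.116)&(V[...,2]<.128); print("scene rim now",circfix(outer(V[m][:,:2],C,.025),.025,C))
cv2.imwrite("pics/s2.png",cv2.resize(i2[90:230,150:310],None,fx=4,fy=4,interpolation=cv2.INTER_CUBIC))
E
```

```text
268 rows 270 361 x -0.0213 0.0192 z -0.0058
276 rows 267 362 x -0.022 0.02 z -0.0028
284 rows 268 362 x -0.0216 0.0198 z 0.0002
292 rows 269 361 x -0.0212 0.0192 z 0.0032
wrist plate (array([ 0.5176, -0.2006]), np.float64(0.0004), 46)
top plate (array([ 0.5218, -0.2004]), np.float64(0.0023), 53)
top rim (array([ 0.5229, -0.1963]), np.float64(0.0006), 9)
top knob in rack (array([0.4885, 0.1481]), np.float64(0.0008), 7)
scene plate (array([ 0.5201, -0.2002]), np.float64(0.0013), 47)
scene rim (array([ 0.5215, -0.2007]), np.float64(0.0024), 19)
scene knob in rack (array([0.4889, 0.1527]), np.float64(0.0015), 13)
scene now 0.178 (array([ 0.5149, -0.2006]), np.float64(0.001), 17)Traceback (most recent call last):
  File "<stdin>", line 16, in <module>
  File "loc.py", line 11, in circfix
    s=least_squares(f,c0,loss="soft_l1",f_scale=.0007); return s.x.round(4), np.median(np.abs(s.fun)).round(4),len(P)
    return func(*args, **kwargs)
    vector_fun = VectorFunction(
        fun_wrapped,
    ...<6 lines>...
        workers=workers
    )
    self._update_fun()
    ~~~~~~~~~~~~~~~~^^
    self.f = self.fun_wrapped(xp_copy(self.x))
             ~~~~~~~~~~~~~~~~^^^^^^^^^^^^^^^^^
    return np.atleast_1d(self.fun(x))
                         ~~~~~~~~^^^
    return self.f(x, *self.args, **self.kwargs)
           ~~~~~~^^^^^^^^^^^^^^^^^^^^^^^^^^^^^^
  File "loc.py", line 10, in <lambda>
    f=lambda c: np.hypot(P[:,0]-c[0],P[:,1]-c[1])-r
                         ~^^^^^
IndexError: too many indices for array: array is 1-dimensional, but 2 were indexed
```

>>> {"fn": "move_arm", "kwargs": {
  "increments": [
    {"grip": 1,"linear": [0.005,-0.05,0],"twist": 0},
    {"grip": 1,"linear": [0.005,-0.05,0],"twist": 0},
    {"grip": 1,"linear": [0.005,-0.05,0],"twist": 0},
    {"grip": 1,"linear": [0.005,-0.05,0],"twist": 0},
    {"grip": 1,"linear": [0.005,-0.05,0],"twist": 0}
  ]
}}

```text
clock: 5.05
eef_pos: [0.5221, -0.1961, 0.2465]
tool_rot: [0.703, -0.105, 0.086, -0.698]
ft_force: [0.1, 0.9, -2.6]
grip_width: 0.0405
```

>>> {"fn": "move_arm", "kwargs": {
  "increments": [
    {"grip": 1,"linear": [0,0.14,0],"twist": 0},
    {"grip": 1,"linear": [0,0.14,0],"twist": 0},
    {"grip": 1,"linear": [0,0,0],"twist": 0},
    {"grip": 1,"linear": [0,0,0],"twist": 0},
    {"grip": 1,"linear": [0,0,0],"twist": 0}
  ]
}}

```text
clock: 5.55
eef_pos: [0.5254, -0.1977, 0.1984]
tool_rot: [0.704, -0.1, 0.091, -0.697]
ft_force: [0.7, -0.2, -3.9]
grip_width: 0.0401
```

```bash
cat > st.py <<'E'
from h import *
o=bot.get_obs(); Rm=R.from_quat(o["tool_rot"]).as_matrix()
print(o["clock"],"eef",o["eef_pos"].round(4),"yaxis",Rm[:,1].round(4),"az",np.degrees(np.arctan2(Rm[1,0],Rm[0,0])).round(2),"F",o["ft_force"].round(2),"T",o["ft_torque"].round(3),"w",round(float(o["grip_width"]),4),"q",o["joint_pos"].round(3))
E
python3 st.py
```

```text
5.55 eef [ 0.5254 -0.1977  0.1984] yaxis [-0.0143 -0.0084 -0.9999] az -15.51 F [ 0.73 -0.18 -3.9 ] T [ 0.044 -0.031  0.005] w 0.0401 q [-0.353  0.386  0.122  1.317 -0.013 -0.082]
```

>>> {"fn": "move_arm", "kwargs": {
  "increments": [
    {"grip": 1,"linear": [-0.005,-0.04,0],"twist": 0},
    {"grip": 1,"linear": [-0.005,-0.04,0],"twist": 0},
    {"grip": 1,"linear": [0,-0.04,0],"twist": 0},
    {"grip": 1,"linear": [0,-0.04,0],"twist": 0},
    {"grip": 1,"linear": [0,-0.04,0],"twist": 0}
  ]
}}

```text
clock: 6.05
eef_pos: [0.5254, -0.1973, 0.2457]
tool_rot: [0.705, -0.098, 0.093, -0.697]
ft_force: [0.3, -0.4, -2.7]
grip_width: 0.0401
```

>>> {"fn": "move_arm", "kwargs": {
  "increments": [
    {"grip": 1,"linear": [0,0.14,0],"twist": 0},
    {"grip": 1,"linear": [0,0.14,0],"twist": 0},
    {"grip": 1,"linear": [0,0,0],"twist": 0},
    {"grip": 1,"linear": [0,0,0],"twist": 0},
    {"grip": 1,"linear": [0,0,0],"twist": 0}
  ]
}}

```text
clock: 6.55
eef_pos: [0.5284, -0.1992, 0.1962]
tool_rot: [0.706, -0.094, 0.097, -0.696]
ft_force: [0.4, 0.3, -3.0]
grip_width: 0.0405
```

```bash
python3 st.py; python3 - <<'E'
from loc import *
C=(.521,-.2)
im,d,K,M,T,W,Q,S=handcap(); o=bot.get_obs(); e=o["eef_pos"]; Rm=R.from_quat(o["tool_rot"]).as_matrix()
q=T[235:380,282]; k=np.abs(q[:,1]+.0255)<.0015; print("knob x",q[k][:,0].min(),q[k][:,0].max())
P=W[(W[...,2]>.07)&(W[...,2]<.085)][:,:2]; print("wrist plate",circfix(outer(P,C,.056),.056,C))
i2,d2,K2,M2=cam("scene"); V=cloud(d2,K2,M2); c=e+Rm@[0,.007,0]
m=(V[...,2]>c[2]-.006)&(V[...,2]<c[2]+.006)&(np.hypot(V[...,0]-c[0],V[...,1]-c[1])<.035); P=V[m][:,:2]
print(c.round(4),"scene disc",circfix(outer(P,c[:2],.027),.027,c[:2]))
m=(V[...,2]>.116)&(V[...,2]<.128)&(np.hypot(V[...,0]-C[0],V[...,1]-C[1])<.035); P=V[m][:,:2]; print("rim",len(P),P.min(0),P.max(0),circfix(outer(P,C,.025),.025,C))
cv2.imwrite("pics/s2.png",cv2.resize(i2[90:230,150:310],None,fx=4,fy=4,interpolation=cv2.INTER_CUBIC))
E
```

```text
6.55 eef [ 0.5284 -0.1992  0.1962] yaxis [ 0.0018 -0.0144 -0.9999] az -15.51 F [ 0.35  0.25 -3.01] T [ 0.07  -0.042 -0.012] w 0.0405 q [-0.354  0.38   0.107  1.291 -0.013 -0.083]
knob x -0.021378933352854616 0.01834714980394031
wrist plate (array([ 0.5175, -0.2005]), np.float64(0.0005), 55)
[ 0.5288 -0.1994  0.1897] scene disc (array([ 0.528 , -0.1992]), np.float64(0.0012), 19)
rim 134 [ 0.49725606 -0.22484013] [ 0.54653871 -0.1753339 ] (array([ 0.5199, -0.1991]), np.float64(0.0011), 17)
```

View pics/s2.png

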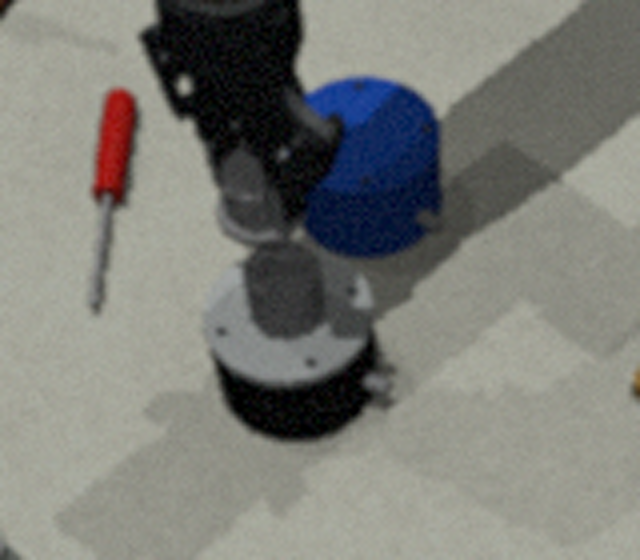

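>>> {"fn": "move_arm", "kwargs": {
  "increments": [
    {"grip": 1,"linear": [-0.017,0.06,-0.005],"twist": 0},
    {"grip": 1,"linear": [-0.015,0.06,-0.005],"twist": 0},
    {"grip": 1,"linear": [0,0.06,0],"twist": 0},
    {"grip": 1,"linear": [0,0.03,0],"twist": 0},
    {"grip": 1,"linear": [0,0,0],"twist": 0}
  ]
}}

```text
clock: 7.15
eef_pos: [0.5257, -0.2013, 0.1581]
tool_rot: [0.706, -0.09, 0.101, -0.695]
ft_force: [0.2, -0.4, -3.1]
grip_width: 0.0403
```

```bash
python3 st.py;python3 st.py
```

```text
7.15 eef [ 0.5257 -0.2013  0.1581] yaxis [ 0.0123 -0.0181 -0.9998] az -15.5 F [ 0.16 -0.37 -3.06] T [ 0.024 -0.033  0.034] w 0.0403 q [-0.359  0.391  0.021  1.183 -0.013 -0.088]
7.15 eef [ 0.5257 -0.2013  0.1581] yaxis [ 0.0123 -0.0181 -0.9998] az -15.5 F [ 0.16 -0.37 -3.06] T [ 0.024 -0.033  0.034] w 0.0403 q [-0.359  0.391  0.021  1.183 -0.013 -0.088]
```

>>> {"fn": "move_arm", "kwargs": {
  "increments": [
    {"grip": 1,"linear": [-0.014,0.01,0],"twist": 0},
    {"grip": 1,"linear": [-0.014,0.01,0],"twist": 0},
    {"grip": 1,"linear": [0,0.01,0],"twist": 0},
    {"grip": 1,"linear": [0,0.005,0],"twist": 0},
    {"grip": 1,"linear": [0,0,0],"twist": 0}
  ]
}}

```text
clock: 7.65
eef_pos: [0.521, -0.2001, 0.152]
tool_rot: [0.707, -0.089, 0.101, -0.695]
ft_force: [-0.3, 0.4, -2.5]
grip_width: 0.0402
```

```bash
python3 st.py; python3 - <<'E'
from loc import *
C=(.521,-.2)
im,d,K,M,T,W,Q,S=handcap(); o=bot.get_obs(); e=o["eef_pos"]; Rm=R.from_quat(o["tool_rot"]).as_matrix()
P=W[(W[...,2]>.07)&(W[...,2]<.085)][:,:2]; print("wrist plate",circfix(outer(P,C,.056),.056,C))
q=T[235:380,282]; k=np.abs(q[:,1]+.0255)<.0015; print("knob x",q[k][:,0].min(),q[k][:,0].max(),"y",np.median(q[k][:,1]))
i2,d2,K2,M2=cam("scene"); V=cloud(d2,K2,M2); c=e+Rm@[0,.007,0]
m=(V[...,2]>c[2]-.006)&(V[...,2]<c[2]+.006)&(np.hypot(V[...,0]-c[0],V[...,1]-c[1])<.035); P=V[m][:,:2]
print(c.round(4),"scene disc",circfix(outer(P,c[:2],.027),.027,c[:2]))
m=(V[...,2]>.07)&(V[...,2]<.085); print("scene plate",circfix(outer(V[m][:,:2],C,.056),.056,C))
E
```

```text
7.65 eef [ 0.521  -0.2001  0.152 ] yaxis [ 0.0147 -0.019  -0.9997] az -15.49 F [-0.28  0.37 -2.47] T [ 0.061  0.018 -0.021] w 0.0402 q [-0.36   0.384 -0.006  1.161 -0.013 -0.089]
wrist plate (array([ 0.5175, -0.2006]), np.float64(0.0004), 52)
knob x -0.02120783892117501 0.018989474743952864 y -0.02549633590869803
[ 0.5212 -0.2003  0.1451] scene disc (array([ 0.5221, -0.2015]), np.float64(0.0006), 14)
scene plate (array([ 0.5205, -0.2   ]), np.float64(0.0011), 47)
```

>>> {"fn": "move_arm", "kwargs": {
  "increments": [
    {"grip": 1,"linear": [0,0.007,0],"twist": 0},
    {"grip": 1,"linear": [0,0.007,0],"twist": 0},
    {"grip": 1,"linear": [0,0.007,0],"twist": 0},
    {"grip": 1,"linear": [0,0.004,0],"twist": 0},
    {"grip": 1,"linear": [0,0,0],"twist": 0}
  ]
}}

```text
clock: 8.25
eef_pos: [0.521, -0.2001, 0.1468]
tool_rot: [0.707, -0.089, 0.101, -0.695]
ft_force: [0.2, -0.5, -1.9]
grip_width: 0.0407
```

```bash
python3 st.py
```

```text
8.25 eef [ 0.521  -0.2001  0.1468] yaxis [ 0.0143 -0.0188 -0.9997] az -15.49 F [ 0.2  -0.47 -1.95] T [0.039 0.067 0.033] w 0.0407 q [-0.36   0.388 -0.014  1.149 -0.013 -0.09 ]
```

>>> {"fn": "move_arm", "kwargs": {
  "increments": [
    {"grip": 1,"linear": [0,0.005,0],"twist": 0},
    {"grip": 1,"linear": [0,0.005,0],"twist": 0},
    {"grip": 1,"linear": [0,0.005,0],"twist": 0},
    {"grip": 1,"linear": [0,0,0],"twist": 0},
    {"grip": 1,"linear": [0,0,0],"twist": 0}
  ]
}}

```text
clock: 8.75
eef_pos: [0.5211, -0.2002, 0.144]
tool_rot: [0.707, -0.089, 0.101, -0.695]
ft_force: [-1.4, 0.2, -1.7]
grip_width: 0.0401
```

```bash
python3 - <<'E'
from h import *
for i in range(4):
    o=bot.get_obs(); print(o["clock"],o["eef_pos"].round(4),o["ft_force"].round(2),o["ft_torque"].round(3))
    if i<3: bot.camera("wrist")
E
```

```text
8.75 [ 0.5211 -0.2002  0.144 ] [-1.38  0.18 -1.67] [ 0.145  0.29  -0.055]
8.8 [ 0.5211 -0.2002  0.144 ] [-0.87  0.31 -1.7 ] [0.118 0.248 0.009]
8.85 [ 0.5211 -0.2002  0.144 ] [-0.35  0.99 -1.09] [ 0.141  0.243 -0.039]
8.9 [ 0.5211 -0.2002  0.144 ] [-1.37  0.05 -1.94] [0.123 0.232 0.027]
```

>>> {"fn": "move_arm", "kwargs": {
  "increments": [
    {"grip": 1,"linear": [-0.005,0.004,0.002],"twist": -0.02},
    {"grip": 1,"linear": [0,0,0],"twist": -0.02},
    {"grip": 1,"linear": [0,0,0],"twist": -0.02},
    {"grip": 1,"linear": [0,0,0],"twist": -0.02},
    {"grip": 1,"linear": [0,0,0],"twist": 0}
  ]
}}

```text
clock: 9.4
eef_pos: [0.5209, -0.2004, 0.144]
tool_rot: [0.713, -0.031, 0.043, -0.699]
ft_force: [-1.0, -0.1, -2.3]
grip_width: 0.0403
```

```bash
cat > f.py <<'E'
from h import *
F=[];T=[]
for i in range(4):
    o=bot.get_obs(); F.append(o["ft_force"]);T.append(o["ft_torque"])
    if i<3: bot.camera("wrist")
Rm=R.from_quat(o["tool_rot"]).as_matrix()
print(round(o["clock"],2),"eef",o["eef_pos"].round(4),"cap z",round(o["eef_pos"][2]-.0375,4),"yax",Rm[:2,1].round(4),"az",np.degrees(np.arctan2(Rm[1,0],Rm[0,0])).round(2),"F",np.mean(F,0).round(2),"T",np.mean(T,0).round(3),"press",(np.mean(F,0)[2]+3.1).round(2))
E
python3 f.py
```

```text
9.55 eef [ 0.521  -0.2004  0.144 ] cap z 0.1065 yax [ 0.0168 -0.0209] az -6.05 F [-1.04 -0.05 -1.89] T [ 0.086  0.319 -0.06 ] press 1.21
```

>>> {"fn": "move_arm", "kwargs": {
  "increments": [
    {"grip": 1,"linear": [-0.008,0.003,0.0],"twist": 0},
    {"grip": 1,"linear": [0,0,0],"twist": 0},
    {"grip": 1,"linear": [0,0.003,0],"twist": -0.025},
    {"grip": 1,"linear": [0,0,0],"twist": -0.025},
    {"grip": 1,"linear": [0,0,0],"twist": -0.02}
  ]
}}

```text
clock: 10.05
eef_pos: [0.5208, -0.2003, 0.1437]
tool_rot: [0.715, 0.021, -0.006, -0.699]
ft_force: [-1.2, -0.5, -2.3]
grip_width: 0.0404
```

```bash
python3 f.py
```

```text
10.2 eef [ 0.5208 -0.2003  0.1437] cap z 0.1062 yax [ 0.0205 -0.0213] az 2.05 F [-0.62  0.   -1.45] T [ 0.117  0.189 -0.004] press 1.65
```

>>> {"fn": "move_arm", "kwargs": {
  "increments": [
    {"grip": 1,"linear": [-0.004,0.004,0.0],"twist": -0.02},
    {"grip": 1,"linear": [-0.004,0.004,0],"twist": -0.02},
    {"grip": 1,"linear": [0,0,0],"twist": -0.02},
    {"grip": 1,"linear": [0,0,0],"twist": -0.02},
    {"grip": 1,"linear": [0,0,0],"twist": 0}
  ]
}}

```text
clock: 10.7
eef_pos: [0.5205, -0.2008, 0.1433]
tool_rot: [0.712, 0.077, -0.062, -0.695]
ft_force: [-1.3, -0.8, -0.7]
grip_width: 0.0405
```

```bash
python3 f.py
```

```text
10.85 eef [ 0.5205 -0.2008  0.1432] cap z 0.1057 yax [ 0.0238 -0.0222] az 11.24 F [-1.35 -0.37 -0.65] T [-0.099  0.351 -0.007] press 2.45
```

>>> {"fn": "move_arm", "kwargs": {
  "increments": [
    {"grip": 1,"linear": [-0.006,0.0,0.0],"twist": -0.022},
    {"grip": 1,"linear": [-0.004,0.0,0],"twist": -0.022},
    {"grip": 1,"linear": [0,0,0],"twist": -0.022},
    {"grip": 1,"linear": [0,0,0],"twist": -0.022},
    {"grip": 1,"linear": [0,0,0],"twist": 0}
  ]
}}

```text
clock: 11.35
eef_pos: [0.5196, -0.2009, 0.1429]
tool_rot: [0.704, 0.139, -0.124, -0.686]
ft_force: [0.1, -0.6, -3.1]
grip_width: 0.0404
```

```bash
python3 f.py; python3 st.py | grep -o "q .*"
```

```text
11.5 eef [ 0.5196 -0.201   0.1429] cap z 0.1054 yax [ 0.026  -0.0212] az 21.46 F [-0.18  0.11 -3.22] T [ 0.129  0.108 -0.007] press -0.12
q [-0.363  0.38  -0.037  1.122 -0.011 -0.738]
```

Press force vanished at the same height: that is the gap. I'll lower gently into it.

>>> {"fn": "move_arm", "kwargs": {
  "increments": [
    {"grip": 1,"linear": [0,0.006,0.0],"twist": 0},
    {"grip": 1,"linear": [0,0.006,0],"twist": 0},
    {"grip": 1,"linear": [0,0.006,0],"twist": 0},
    {"grip": 1,"linear": [0,0.0,0],"twist": 0},
    {"grip": 1,"linear": [0,0,0],"twist": 0}
  ]
}}

```text
clock: 12.0
eef_pos: [0.5197, -0.201, 0.1384]
tool_rot: [0.704, 0.138, -0.123, -0.686]
ft_force: [-0.2, 0.1, -3.6]
grip_width: 0.04
```

```bash
python3 f.py
```

```text
12.15 eef [ 0.5197 -0.201   0.1386] cap z 0.1011 yax [ 0.0257 -0.021 ] az 21.36 F [-0.14  0.26 -3.45] T [ 0.065  0.057 -0.004] press -0.35
```

>>> {"fn": "move_arm", "kwargs": {
  "increments": [
    {"grip": 1,"linear": [0,0.006,0.0],"twist": 0},
    {"grip": 1,"linear": [0,0.005,0],"twist": 0.01},
    {"grip": 1,"linear": [0,0.0,0],"twist": 0.02},
    {"grip": 1,"linear": [0,0.0,0],"twist": 0.02},
    {"grip": 1,"linear": [0,0,0],"twist": 0}
  ]
}}

```text
clock: 12.65
eef_pos: [0.5201, -0.2011, 0.1371]
tool_rot: [0.709, 0.102, -0.085, -0.692]
ft_force: [0.1, 0.9, -1.8]
grip_width: 0.0403
```

```bash
python3 f.py
```

```text
12.8 eef [ 0.5201 -0.2011  0.137 ] cap z 0.0995 yax [ 0.0269 -0.0213] az 15.35 F [ 0.07  0.66 -1.8 ] T [0.179 0.094 0.027] press 1.3
```

>>> {"fn": "move_arm", "kwargs": {
  "increments": [
    {"grip": 1,"linear": [0,0.002,0.0],"twist": 0.025},
    {"grip": 1,"linear": [0,0.002,0],"twist": 0.025},
    {"grip": 1,"linear": [0,0.002,0],"twist": 0.025},
    {"grip": 1,"linear": [0,0.002,0],"twist": 0.02},
    {"grip": 1,"linear": [0,0,0],"twist": 0}
  ]
}}

```text
clock: 13.3
eef_pos: [0.5202, -0.2011, 0.1362]
tool_rot: [0.715, 0.035, -0.016, -0.699]
ft_force: [-0.4, 1.2, -0.7]
grip_width: 0.0403
```

```bash
python3 f.py
```

```text
13.45 eef [ 0.5202 -0.2011  0.1361] cap z 0.0986 yax [ 0.0275 -0.0217] az 4.19 F [-1.01  1.15 -0.65] T [0.252 0.218 0.017] press 2.45
```

>>> {"fn": "move_arm", "kwargs": {
  "increments": [
    {"grip": 1,"linear": [-0.003,0.0,0.004],"twist": 0.025},
    {"grip": 1,"linear": [-0.003,0.0,0.004],"twist": 0.025},
    {"grip": 1,"linear": [0,0.0,0],"twist": 0.025},
    {"grip": 1,"linear": [0,0.0,0],"twist": 0.02},
    {"grip": 1,"linear": [0,0,0],"twist": 0}
  ]
}}

```text
clock: 13.95
eef_pos: [0.5201, -0.2005, 0.1364]
tool_rot: [0.713, -0.032, 0.054, -0.698]
ft_force: [0.9, 0.6, -2.0]
grip_width: 0.0403
```

```bash
python3 f.py
```

```text
14.1 eef [ 0.5201 -0.2005  0.1364] cap z 0.0989 yax [ 0.0298 -0.0239] az -6.89 F [ 0.3   1.51 -2.14] T [0.314 0.106 0.039] press 0.96
```

>>> {"fn": "move_arm", "kwargs": {
  "increments": [
    {"grip": 1,"linear": [0,0.004,0.003],"twist": 0.025},
    {"grip": 1,"linear": [0,0.003,0.003],"twist": 0.025},
    {"grip": 1,"linear": [0,0.003,0],"twist": 0.025},
    {"grip": 1,"linear": [0,0.003,0],"twist": 0.025},
    {"grip": 1,"linear": [0,0,0],"twist": 0}
  ]
}}

```text
clock: 14.6
eef_pos: [0.5207, -0.1999, 0.1345]
tool_rot: [0.705, -0.102, 0.126, -0.691]
ft_force: [-0.3, 0.3, -0.1]
grip_width: 0.0403
```

```bash
python3 f.py
```

```text
14.75 eef [ 0.5207 -0.1999  0.1345] cap z 0.097 yax [ 0.0308 -0.0254] az -18.53 F [-0.82  1.1  -0.87] T [0.312 0.218 0.038] press 2.23
```

>>> {"fn": "move_arm", "kwargs": {
  "increments": [
    {"grip": 1,"linear": [-0.003,0.002,0.004],"twist": 0.025},
    {"grip": 1,"linear": [-0.003,0.002,0.003],"twist": 0.025},
    {"grip": 1,"linear": [0,0.002,0],"twist": 0.025},
    {"grip": 1,"linear": [0,0.002,0],"twist": 0.025},
    {"grip": 1,"linear": [0,0,0],"twist": 0}
  ]
}}

```text
clock: 15.25
eef_pos: [0.5207, -0.1996, 0.1335]
tool_rot: [0.689, -0.171, 0.198, -0.676]
ft_force: [-0.9, 0.9, -0.9]
grip_width: 0.0399
```

```bash
python3 f.py
```

```text
15.4 eef [ 0.5207 -0.1996  0.1335] cap z 0.096 yax [ 0.0324 -0.0287] az -30.18 F [-1.1   0.97 -0.54] T [ 0.272  0.218 -0.001] press 2.56
```

>>> {"fn": "move_arm", "kwargs": {
  "increments": [
    {"grip": 1,"linear": [-0.004,0.001,0.0],"twist": 0.02},
    {"grip": 1,"linear": [-0.004,0.001,0.0],"twist": 0.02},
    {"grip": 1,"linear": [0,0.001,0],"twist": 0.02},
    {"grip": 1,"linear": [0,0.001,0],"twist": 0.02},
    {"grip": 1,"linear": [0,0,0],"twist": 0}
  ]
}}

```text
clock: 15.9
eef_pos: [0.52, -0.1993, 0.1329]
tool_rot: [0.671, -0.224, 0.253, -0.66]
ft_force: [-1.1, 1.7, -0.6]
grip_width: 0.0401
```

```bash
python3 f.py
```

```text
16.05 eef [ 0.5201 -0.1993  0.133 ] cap z 0.0955 yax [ 0.034  -0.0298] az -39.41 F [-1.56  1.73 -0.66] T [0.382 0.342 0.051] press 2.44
```

>>> {"fn": "move_arm", "kwargs": {
  "increments": [
    {"grip": 1,"linear": [-0.006,0.001,0.0],"twist": 0.015},
    {"grip": 1,"linear": [-0.004,0.001,0.0],"twist": 0.015},
    {"grip": 1,"linear": [0,0.001,0],"twist": 0.015},
    {"grip": 1,"linear": [0,0,0],"twist": 0},
    {"grip": 1,"linear": [0,0,0],"twist": 0}
  ]
}}

```text
clock: 16.55
eef_pos: [0.5193, -0.1992, 0.1328]
tool_rot: [0.659, -0.254, 0.286, -0.648]
ft_force: [-1.5, 1.9, -0.6]
grip_width: 0.0405
```

```bash
python3 f.py
```

```text
16.7 eef [ 0.5193 -0.1992  0.1328] cap z 0.0953 yax [ 0.0359 -0.0328] az -44.87 F [-1.28  1.12 -0.55] T [0.308 0.313 0.071] press 2.55
```

>>> {"fn": "move_arm", "kwargs": {
  "increments": [
    {"grip": 1,"linear": [-0.004,-0.004,0.0],"twist": 0.0},
    {"grip": 1,"linear": [-0.003,-0.002,0.0],"twist": 0.012},
    {"grip": 1,"linear": [0,0,0],"twist": 0.012},
    {"grip": 1,"linear": [0,0,0],"twist": 0},
    {"grip": 1,"linear": [0,0,0],"twist": 0}
  ]
}}

```text
clock: 17.2
eef_pos: [0.5189, -0.199, 0.1338]
tool_rot: [0.652, -0.27, 0.304, -0.64]
ft_force: [-0.2, 0.1, -2.6]
grip_width: 0.04
```

```bash
python3 f.py
```

```text
17.35 eef [ 0.5188 -0.199   0.1338] cap z 0.0963 yax [ 0.0369 -0.0347] az -47.87 F [-0.01  0.22 -2.35] T [0.087 0.112 0.109] press 0.75
```

Tz now rises 0.04 N m per 3° with almost no press, which matches the collar stiffness: the end stop. The cap z is at home level too. I'll unwind the collar gently before letting go.

>>> {"fn": "move_arm", "kwargs": {
  "increments": [
    {"grip": 1,"linear": [0,0,0.0],"twist": -0.02},
    {"grip": 1,"linear": [0,0,0.0],"twist": -0.02},
    {"grip": 1,"linear": [0,0,0],"twist": -0.01},
    {"grip": 1,"linear": [0,0,0],"twist": 0},
    {"grip": 1,"linear": [0,0,0],"twist": 0}
  ]
}}

```text
clock: 17.85
eef_pos: [0.5189, -0.1989, 0.1338]
tool_rot: [0.667, -0.237, 0.27, -0.653]
ft_force: [-0.1, -0.4, -2.0]
grip_width: 0.0402
```

```bash
python3 f.py; python3 f.py
```

```text
18.0 eef [ 0.5189 -0.199   0.1338] cap z 0.0963 yax [ 0.0371 -0.0345] az -41.96 F [-0.07 -0.03 -1.77] T [0.14  0.112 0.026] press 1.33
18.15 eef [ 0.5189 -0.1989  0.1338] cap z 0.0963 yax [ 0.037  -0.0344] az -41.95 F [-0.13  0.29 -2.35] T [0.13  0.123 0.045] press 0.75
```

>>> {"fn": "move_arm", "kwargs": {
  "increments": [
    {"grip": 0,"linear": [0,0,0.0],"twist": 0},
    {"grip": 0,"linear": [0,0,0.0],"twist": 0},
    {"grip": 0,"linear": [0,0,0],"twist": 0},
    {"grip": 0,"linear": [0,0,0],"twist": 0},
    {"grip": 0,"linear": [0,0,0],"twist": 0}
  ]
}}

```text
clock: 18.65
eef_pos: [0.5207, -0.1998, 0.1358]
tool_rot: [0.667, -0.235, 0.272, -0.653]
ft_force: [-0.4, -0.4, 1.1]
grip_width: 0.0855
```

```bash
python3 f.py; python3 -c "
from loc import *
im,d,K,M,T,W,Q,S=handcap(); P=W[(W[...,2]>.145)&(W[...,2]<.168)&(np.hypot(W[...,0]-.52,W[...,1]+.2)<.03)]
h,e=np.histogram(P[:,2],23); print(h,e[h.argmax()]); S=P[np.abs(P[:,2]-np.median(P[:,2]))<.0015]; A=np.c_[S[:,:2]-S[:,:2].mean(0),np.ones(len(S))]; print('top',S.mean(0),np.linalg.lstsq(A,S[:,2],rcond=None)[0]); print(bot.get_obs()['grip_width']); cv2.imwrite('pics/w5.png',im)"
```

```text
18.8 eef [ 0.5206 -0.1998  0.1357] cap z 0.0982 yax [ 0.0413 -0.0365] az -41.99 F [ 0.32 -0.41  0.34] T [ 0.037  0.03  -0.013] press 3.44
[  69   69   61   70   77   72   73   68   84   76   80   80  107  135
   96   64   92  201 1002 2895 2655  718   63] 0.15673510899593548
top [ 0.51721935 -0.19860958  0.15727874] [ 0.00423834 -0.01235892  0.15727874]
0.08503959070817808
```

View pics/w5.png

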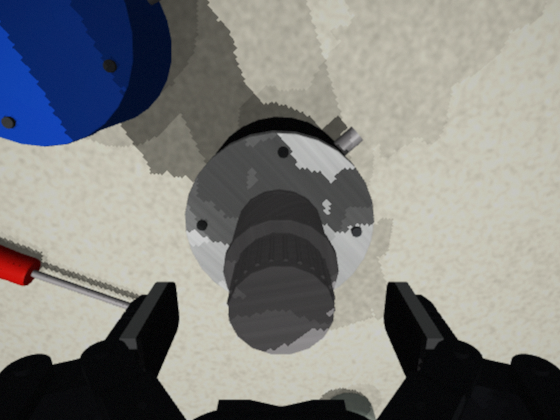

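The fingers are open and clear at (150,320) and (410,320), and the cap stands on the collar with its knob top at (282,305). Its top height of 0.1573 puts the origin at 0.0943, which is exactly home plus the sink under its own weight. I'll retreat.

>>> {"fn": "move_arm", "kwargs": {
  "increments": [
    {"grip": 0,"linear": [0,-0.05,0.0],"twist": 0},
    {"grip": 0,"linear": [0,-0.1,0.0],"twist": 0},
    {"grip": 0,"linear": [0,-0.15,0],"twist": 0},
    {"grip": 0,"linear": [0,-0.1,0],"twist": 0},
    {"grip": 0,"linear": [0,0,0],"twist": 0}
  ]
}}

```text
clock: 19.35
eef_pos: [0.5164, -0.1964, 0.2195]
tool_rot: [0.667, -0.236, 0.271, -0.653]
ft_force: [-0.9, -0.7, 0.0]
grip_width: 0.0857
```

>>> {"fn": "move_arm", "kwargs": {
  "increments": [
    {"grip": 0,"linear": [0,0,0.0],"twist": 0},
    {"grip": 0,"linear": [0,0,0.0],"twist": 0},
    {"grip": 0,"linear": [0,0,0],"twist": 0},
    {"grip": 0,"linear": [0,0,0],"twist": 0},
    {"grip": 0,"linear": [0,0,0],"twist": 0}
  ]
}}

```text
clock: 19.85
eef_pos: [0.5147, -0.1959, 0.2162]
tool_rot: [0.667, -0.238, 0.269, -0.653]
ft_force: [0.2, 0.2, 0.1]
grip_width: 0.0857
```

```bash
python3 st.py; python3 -c "
from loc import *
im,d,K,M,T,W,Q,S=handcap(); P=W[(W[...,2]>.150)&(W[...,2]<.165)&(np.hypot(W[...,0]-.518,W[...,1]+.2)<.03)]
S=P[np.abs(P[:,2]-np.median(P[:,2]))<.002]; A=np.c_[S[:,:2]-S[:,:2].mean(0),np.ones(len(S))]; print('top',S.mean(0),np.linalg.lstsq(A,S[:,2],rcond=None)[0])
im,d,K,M=cam('top'); cv2.imwrite('pics/t9.png',cv2.resize(im[100:310,130:470],None,fx=2.3,fy=2.3,interpolation=cv2.INTER_CUBIC))"
```

```text
19.85 eef [ 0.5147 -0.1959  0.2162] yaxis [ 0.0346 -0.034  -0.9988] az -41.99 F [0.18 0.18 0.06] T [ 0.083  0.066 -0.005] w 0.0857 q [-0.353  0.313  0.062  1.276 -0.02   0.38 ]
top [ 0.51732256 -0.19881219  0.15722681] [ 0.00505944 -0.01308296  0.15722681]
```

View pics/t9.png

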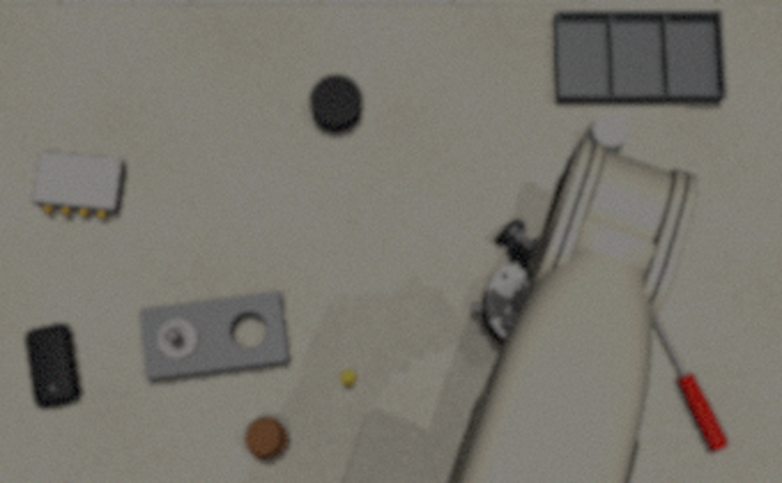

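The rack's cap hole is empty at (249,330). The probe (177,337), brown look-alike, weight, mouse, spool, junction box and screwdriver are where they were. The cap is seated and steady (0.1572), and the gripper is clear with zero force. I'll hand in now.

```bash
python3 -c "
from workcell import bot
print(bot.job_done())"
```

```text
the job is handed in; nothing more can be done
None
```

The cap is on the exciter's collar, fully home, and released. I handed the job in at about 20 s of the 70 s allowed; no verdict was reported.

**What I did**
- I took the cap from the rack and set it on the collar with 1–2.5 N of press.
- I turned it counter-clockwise about 37° until the press force vanished, then lowered it about 7 mm into the gaps with no resistance.
- I turned it clockwise about 62–69° while following the thread down, until the torque showed the end stop.
- I unwound the collar to about 0.035 N m, opened the gripper and backed off.

**Last checks**
- **Seating:** the knob top is at 0.157 m and steady. That puts the cap's origin at about 0.0943 m, which matches home plus the sink under its own weight. The cap leans less than 1°.
- **Surroundings:** the gripper is open, clear and reads no force. Everything visible in the last top picture is where it was. The arm hid part of that view, including the blue look-alike, and half-covered the jar. The wrist picture just before the retreat still showed the blue one near the exciter.

**What disagreed or came close**
- **Wind-up:** at the end stop the measured torque peaked near 0.11 N m (about 0.14 rad), inside the 0.13 N m limit but close to it. I backed off straight away.
- **Camera bias:** the wrist camera placed the exciter about 3 mm off the other two cameras, so I averaged them and steered by the side forces.
- **Tool tilt:** the tool drifted to about 3° of tilt while turning, which caused side forces of up to about 1.7 N.

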